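# Seat a plate electrode and feel out its gap with a taper gauge

### The job

Push the loose steel electrode's sleeve fully down onto the brass spigot of the white plate cell, with its steel plate facing the dark graphite plate, and let go of it. Then take the yellow-handled taper gauge from its stand and slide its blade, upright, down the middle of the gap between the two plates until it drags snugly on both, without wedging the sprung graphite plate back by more than a millimetre or two. Finish still gripping the gauge at that depth so that the gap can be read off, and leave the bottles and the beaker near by alone.

Things in the scene. Friction and masses are not known exactly. Their poses are not given: they have to be found in the camera images.
- cell: white plastic base of the plate cell, fixed, 96 mm (x) by 150 mm (y), top 18 mm above the bench. Origin below it at bench level, z up. The gap between the plates runs along its x; y points across the gap, from the spigot side to the graphite side. Red and black sockets on its -x edge, towards the robot
- spigot_seat (a point): foot of the brass spigot on the base top, on the spigot's axis. The spigot is an upright bar, 28 mm (cell's x) by 12 mm (cell's y), rising 56 mm above this point. A fully seated electrode has its origin here and its axes along the cell's
- electrode: loose electrode, 0.2-0.33 kg, upright on the bench: brass sleeve 40x24 mm (x,y), 62 high, bore 29.2x13.2, 59 deep, open below with a 3 mm chamfer; on its +y side a steel plate 50 wide, 4 thick, gap face at y=16 mm, z 2 to 77; black grip head 30 (x) by 14 (y), z 68 to 122, to be gripped above the plate's top. Origin: centre of the sleeve's underside; z up
- electrode_face (a point): middle of the top edge of the steel plate's gap face (the +y face), 77 mm above the electrode's origin
- counter_block: grey bracket fixed on the base, top 84 mm above the bench; it carries the dark graphite plate, 50 mm wide, 5 thick, top edge 95 mm above the bench, level with that of the seated electrode. Origin on the base top below the plate's gap face; y away from the gap. Its place varies: the gap to a seated electrode is 5.5 to 7 mm, and the sleeve's play lets the electrode rock about 1 mm either way
- counter_face (a point): middle of the top edge of the graphite plate's gap face
- counter_plate (a joint): how far the graphite plate has been pushed back against its springs, m: 0 at its stop (as found), 0.006 at most. About 2.3 N is needed to start it off its stop and 1.5 N more for each mm
- gauge: taper gauge, 0.07 kg: steel blade 20 mm wide (x), 70 long, 2 thick (y) at the tip, growing 1 mm in every 8, alike on both faces; collar 28x19 mm, 70 to 75 mm above the tip; yellow handle 16 (x) by 14 (y), 75 to 145 mm above the tip. Origin: centre of the tip; z up the handle. At the start it hangs in its stand by the collar, tip 4 mm above the bench
- gauge_stand: stand of two blue boards with grey spacers between, fixed to the bench, 47 x 74 mm (x, y) and 74 mm high, two upright slots 23 x 14 mm in its top (at y = -16 mm and +18 mm of its frame); the gauge is in the first. Origin under its centre at bench level
- bottle_100_a: bystander: small bottle, blue cap, yellow-green contents, 56 mm wide, 104 mm high; origin under its centre
- dropper_bottle: bystander: dropper bottle, black rubber bulb, 33 mm wide, 102 mm high; origin under its centre
- beaker_100: bystander: empty glass beaker, 52 mm wide, 70 mm high; origin under its centre
Mind the look-alikes: they are no part of the job. Leave any purple look-alike of the electrode alone.

How it is judged:
On the way, in this order (a step that is already met when the one before it is completed fails the run):
1. the electrode is fully down on the spigot, plate towards the graphite plate, and let go (distance between electrode and spigot_seat below 0.004 m and y of electrode_face in the frame of cell above -0.006 m and angle between electrode's own z axis and vertical below 0.06 rad and contact force between the fingers and electrode below 0.1 N), for 0.2 s.
2. the gripped gauge's tip has entered the gap (z of gauge in the frame of counter_face below -0.005 m and horizontal distance between gauge and counter_face below 0.013 m and contact force between the fingers and gauge above 3 N), for 0.1 s.
At the end, for the whole second after the job is handed in: Electrode fully down on the spigot (within 4 mm), untouched. Gauge gripped and still, upright within 0.12 rad, tip 20 mm or more below the plate tops, within 12 mm of their middle, off the base, pressing both plates with over 1 N; graphite plate pushed back under 3.5 mm (distance between electrode and spigot_seat below 0.004 m and y of electrode_face in the frame of cell above -0.006 m and z of gauge in the frame of counter_face below -0.02 m and x of gauge in the frame of counter_face between -0.012 and 0.012 m and y of gauge in the frame of counter_face below 0 m and y of gauge in the frame of electrode_face above 0 m and angle between gauge's own z axis and vertical below 0.12 rad and contact force between gauge and counter_block above 1 N and contact force between gauge and electrode above 1 N and contact force between gauge and cell below 0.2 N and value of joint counter_plate below 0.0035 m and contact force between the fingers and gauge above 3 N and contact force between the fingers and electrode below 0.1 N and linear speed of gauge below 0.01 m/s); the arm keeps its last pose, push and grip.
It fails at once if the graphite plate is wedged back more than 4.5 mm (value of joint counter_plate above 0.0045 m).
It fails at once if the blue-capped bottle is moved more than 20 mm (distance of bottle_100_a from where it was at the start of the episode above 0.02 m).
It fails at once if the dropper bottle is moved more than 20 mm (distance of dropper_bottle from where it was at the start of the episode above 0.02 m).
It fails at once if the beaker is moved more than 20 mm (distance of beaker_100 from where it was at the start of the episode above 0.02 m).
It also fails if it takes over 64 s, if anything falls off the work surface, if the arm or the gripper's body presses on something with over 40 N, if the wrist force passes 120 N, or if a joint passes its speed limit or range.

### The arm

A 7-joint arm with a two-finger parallel gripper is mounted at the origin on a cart in front of the work surface, level with it; the furniture and walls round the work are solid. World frame = base frame: x ahead of the robot, y to its left, z up, the work surface at z = 0. Lengths are in m, angles in rad, forces in N, time in s.
With the tool pointing down it reaches from about 0.425 to 0.875 m from the base axis. Payload 4.7 kg.
Tool frame: the origin (TCP) lies midway between the tips of the shut fingers; the grasp point (between the pads) lies 19 mm behind it (bot.grasp_offset is the distance from the TCP to the grasp point, in m); z points along the fingers, y is the line along which they close (so a half turn about z gives the same grasp; the last joint's range is limited). The gripper opens to 85 mm and grips with 20 to 120 N. Pads are 22 mm wide; open, the fingers measure 114 mm over their backs; the gripper's body (76 mm by 85 mm) begins 54 mm behind the grasp point. The pads swing forward as they close: fully open they stand 13 mm farther back than shut.
Start: joints at [1.116, 0.321, -0.07, 1.45, 0.023, 1.371, -0.057], TCP at [0.294, -0.58, 0.231] pointing down, gripper open.
Joint ranges: [-2.86, 2.86], [-0.3, 2.09], [-1.38, 1.24], [0.06, 2.45], [-1.56, 4.7], [0.09, 2.05], [-2.69, 2.69]. Speed limits (rad/s): [2.57, 2.57, 3.14, 3.14, 3.14, 3.14, 3.14].

### API

Orientations are given as a rotation vector (axis times angle).
In Python, from plant import telemetry, imaging, job_done, bot gives the robot as it stands.
- The arm moves only by the tool jog_arm, never from a script. Its argument "motion" is a list of rows, each a list of 7 numbers: the turn, a rotation vector about the tool's x, y, z in units of 10 degrees (1.0 is 10 degrees), then the shift along the tool's x, y, z in units of 30 mm (1.0 is 30 mm), then the finger opening in mm, from 0 to 85.4. A call has 1 to 20 rows; each row shifts and turns the commanded pose from where the row before left it, along the tool's axes as they then stand; what a row does not reach is not made up. A row lasts 1/8 s, in which the tool goes at most 62.5 mm and 10.7 degrees, less where a joint would pass 70% of its speed; a pose out of reach is approached as far as the arm can. A call is refused whole if a number of a shift passes 1 or a number of a turn 1, either way. A call with a gripper value outside its range is refused whole. The fingers move at their own pace and stop on an object; the grip force is fixed at half the most. Time passes only in rows, so rows that do not move let the fingers close. It gives the time, the measured TCP pose, the force, the opening and the grip force at its end, in the units of the state.
- telemetry.read_state(): the state, without advancing time (a new reading comes with each control period).
- imaging.snapshot(name): name is "scene" or "top" or "wrist"; returns the picture (384x512x3 uint8, blue, green, red); there is no depth.
- imaging.get_calibration(name): a dict with "camera_matrix" (3x3 intrinsics, pixels), "cam_to_world" (4x4, takes a point from camera to world coordinates). Camera axes: x right, y down, z forward; pixel columns grow to the right and rows downward; lengths in m; the calibration is good to about 2 mm. A picture is of the moment at which its call begins: read the wrist's pose just before it. get_calibration takes no time and is no camera call; for the wrist camera it gives the pose at the moment of the call.
- job_done(): hands the job in; it is judged then, once.
The state is a dict: "t": time; "qpos": joint angles; "joint_vel": joint speeds; "joint_efforts": joint torques, N m; "ee_pos": TCP position; "tcp_rot": TCP orientation; "force": force on the tool from outside, world axes, zero at the start; "ft_torque": the same for the moment, N m; "width": finger opening in m; "gripper_force": force on a finger pad.
Only numpy, scipy, OpenCV 4.12 (cv2) and the standard library are available. Lean on these libraries where they do the work, as an engineer would, in place of code of your own. Each camera call takes 0.05 s, during which the arm holds its last target. There are 200 camera calls.

## Working session

There is one attempt and no reset: what is moved stays moved. The work goes in short steps, Python scripts to look and compute and a tool call to move; the robot and the scene stay as the last step left them, time stands still between calls to the robot, and variables do not carry over. Pictures are saved under pics/ and viewed, at most 10 in all, crops included, and the job is handed in when it is done.

Besides the shell and the picture viewer there is one more tool, called after ">>>" by a JSON object that holds its "api" and its "payload", one argument or row to a line. jog_arm: Moves the arm, as the interface text tells. Its arguments: {"type":"object","properties":{"motion":{"type":"array","items":{"type":"array","items":{"type":"number"}}}},"required":["motion"]}

```bash
mkdir -p pics; ls
python3 - <<'E'
from plant import telemetry, imaging, bot
import cv2, numpy as np
s=telemetry.read_state(); print(s)
for n in ("scene","top","wrist"):
    im=imaging.snapshot(n); cv2.imwrite(f"pics/{n}0.png",im)
    c=imaging.get_calibration(n); print(n,np.round(c["camera_matrix"],1).tolist(),np.round(c["cam_to_world"],4).tolist())
a=cv2.imread("pics/scene0.png");b=cv2.imread("pics/top0.png")
cv2.imwrite("pics/a0.png",cv2.resize(a,(800,600)));cv2.imwrite("pics/b0.png",cv2.resize(b,(800,600)))
E
```

```text
pics
{'t': 0.0, 'qpos': array([ 1.11608946,  0.32179607, -0.07007239,  1.4516382 ,  0.02258693,
        1.37081205, -0.05691731]), 'joint_vel': array([-0.00024575,  0.00191562,  0.00221009,  0.00096385,  0.00071124,
        0.00066115, -0.00118753]), 'joint_efforts': array([-2.51628580e-04, -4.93581855e+01, -3.82141666e-01, -3.14334118e+01,
        1.30839221e-02,  1.13325828e-02, -2.53570920e-05]), 'ee_pos': array([ 0.29340019, -0.5794245 ,  0.23025937]), 'tcp_rot': array([-3.05393610e+00, -7.29255620e-01,  8.15857229e-04]), 'force': array([ 0.48158012, -0.10141339,  0.78160924]), 'ft_torque': array([ 0.04762351, -0.00218794, -0.01023777]), 'gripper_force': 0.0, 'width': 0.08566821245559222}
scene [[427.8, 0.0, 259.1], [0.0, 427.8, 188.5], [0.0, 0.0, 1.0]] [[-0.519, -0.4, 0.7555, -0.2031], [-0.8545, 0.2198, -0.4706, 0.6106], [0.0222, -0.8898, -0.4558, 0.568], [0.0, 0.0, 0.0, 1.0]]
top [[377.2, 0.0, 250.3], [0.0, 377.2, 191.4], [0.0, 0.0, 1.0]] [[-0.0001, -0.9864, 0.1642, 0.437], [-1.0, -0.0015, -0.0095, 0.1475], [0.0096, -0.1642, -0.9864, 0.947], [0.0, 0.0, 0.0, 1.0]]
wrist [[265.0, 0.0, 261.1], [0.0, 265.0, 194.5], [0.0, 0.0, 1.0]] [[0.4529, -0.8602, -0.2345, 0.3512], [-0.8915, -0.4372, -0.1182, -0.5494], [-0.0009, 0.2626, -0.9649, 0.3725], [0.0, 0.0, 0.0, 1.0]]
```

View pics/a0.png

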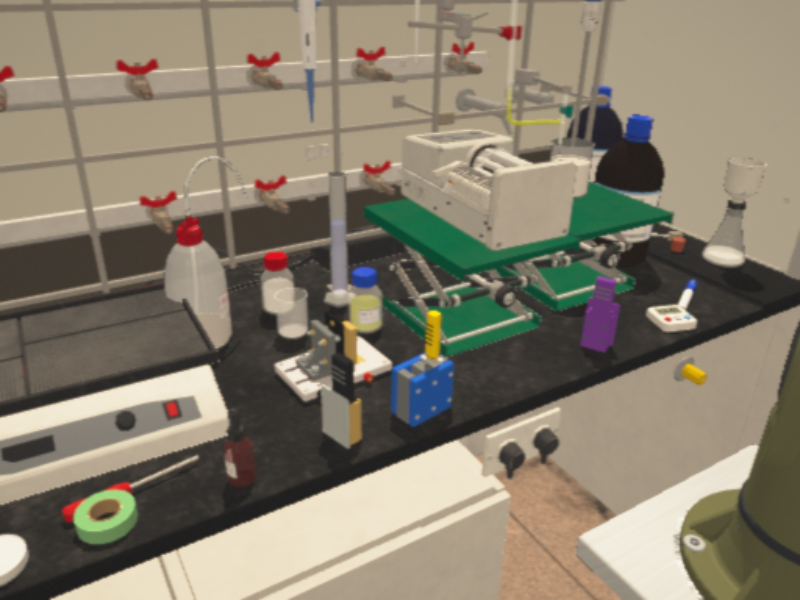

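View pics/b0.png

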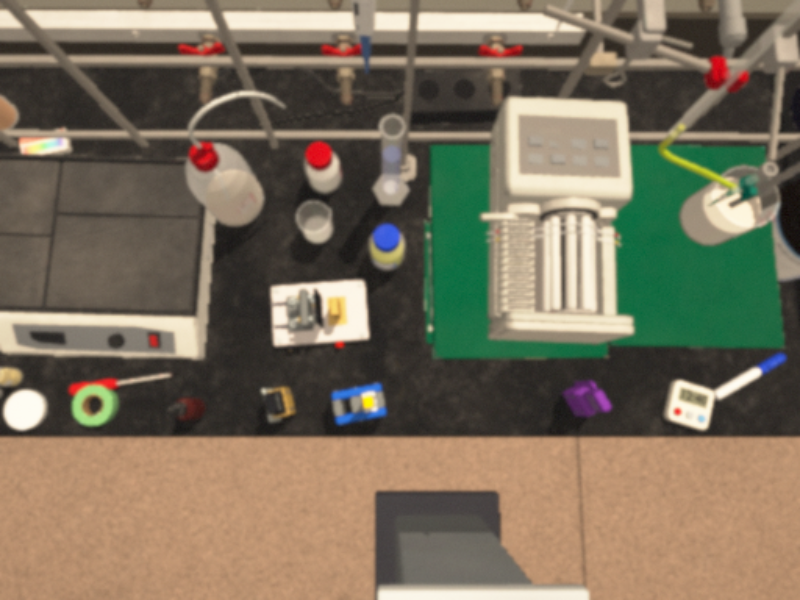

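The scene shows the cell (800×600 px ≈ (333,368)) with the electrode at (342,405) in front of it, its plate on the +y side. The gauge is in the blue stand at (425,375). In the top view the cell is at (320,312), the electrode at (277,403), the stand at (358,403) and the purple decoy at (587,400).

```bash
cat > h.py <<'E'
from plant import telemetry, imaging, bot
import cv2, numpy as np
from scipy.spatial.transform import Rotation as R
def ray(c,uv,z):
    K=c["camera_matrix"];T=np.array(c["cam_to_world"]);uv=np.atleast_2d(uv).astype(float)
    d=np.c_[(uv-[K[0][2],K[1][2]])/K[0][0],np.ones(len(uv))]@T[:3,:3].T
    o=T[:3,3];return o+d*((z-o[2])/d[:,2:])
def proj(c,p):
    K=np.array(c["camera_matrix"]);T=np.linalg.inv(c["cam_to_world"])
    q=np.atleast_2d(p)@T[:3,:3].T+T[:3,3];q=q@K.T;return q[:,:2]/q[:,2:]
def snap(n,f):
    c=imaging.get_calibration(n);im=imaging.snapshot(n);cv2.imwrite(f"pics/{f}.png",im);return im,c
def blob(m):
    n,l,s,ce=cv2.connectedComponentsWithStats(m.astype(np.uint8));k=1+np.argmax(s[1:,4]);return (l==k).astype(np.uint8),s[k,4],ce[k]
def rect(m):
    return cv2.minAreaRect(max(cv2.findContours(m,cv2.RETR_EXTERNAL,cv2.CHAIN_APPROX_NONE)[0],key=cv2.contourArea))
E
python3 - <<'E'
from h import *
im=cv2.imread("pics/top0.png");c=imaging.get_calibration("top")
hsv=cv2.cvtColor(im,cv2.COLOR_BGR2HSV)
H,S,V=[hsv[...,i].astype(int) for i in range(3)]
def box(m,x0,x1,y0,y1):
    k=np.zeros_like(m);k[y0:y1,x0:x1]=m[y0:y1,x0:x1];return k
w,a,ce=blob(box((S<60)&(V>140),165,245,170,228)); r=rect(w)
print("cell",a,np.round(ray(c,cv2.boxPoints(r),.018),4).tolist(),np.round(ray(c,r[0],.018),4))
y,a,ce=blob(box((H>20)&(H<34)&(S>150),210,255,240,275)); print("gauge top",a,ce,ray(c,ce,.149).round(4))
b,a,ce=blob(box((H>95)&(H<125)&(S>120),205,255,235,280)); r=rect(b);print("stand",a,np.round(ray(c,cv2.boxPoints(r),.074),4).tolist(),ray(c,r[0],.074).round(4))
y,a,ce=blob(box((H>12)&(H<28)&(S>90)&(V>100),205,225,185,215)); print("spigot",a,ce,ray(c,ce,.074).round(4))
y,a,ce=blob(box((H>10)&(H<28)&(S>90)&(V>70),165,195,240,275)); print("el brass",a,ce,ray(c,ce,.062).round(4))
cr=im[170:280,160:255];cv2.imwrite("pics/c0.png",cv2.resize(cr,None,fx=5.4,fy=5.4,interpolation=cv2.INTER_CUBIC))
E
```

```text
cell 1869 [[0.6144, 0.3357, 0.018], [0.6264, 0.1807, 0.018], [0.5277, 0.1728, 0.018], [0.5162, 0.3252, 0.018]] [[0.5708 0.2537 0.018 ]]
gauge top 45 [234.97777778 257.13333333] [[0.431  0.1718 0.149 ]]
stand 188 [[0.4128, 0.2243, 0.074], [0.4278, 0.1479, 0.074], [0.411, 0.1444, 0.074], [0.3961, 0.2206, 0.074]] [[0.4119 0.1844 0.074 ]]
spigot 198 [215.03030303 198.72222222] [[0.5649 0.2215 0.074 ]]
el brass 194 [182.36597938 256.40206186] [[0.432  0.2958 0.062 ]]
```

View pics/c0.png

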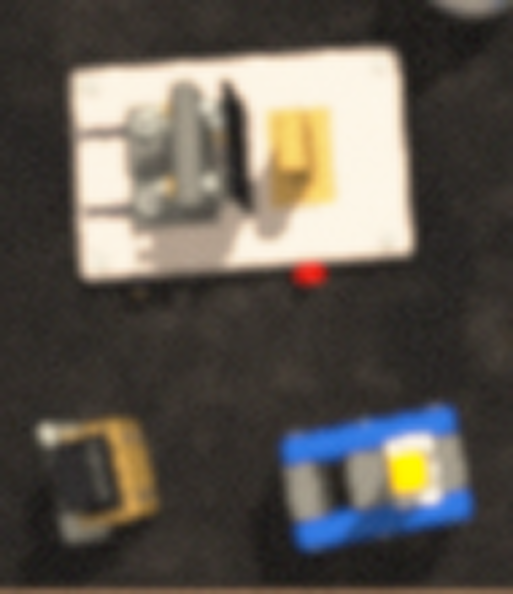

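```bash
cat >> h.py <<'E'
def Rd(yaw):  # tool down, tool x at yaw
    c,s=np.cos(yaw),np.sin(yaw);return np.array([[c,s,0],[s,-c,0],[0,0,-1.]])
def plan(p,yaw,wps,w):
    """wps: list of (x,y,z,yaw_deg); prints rows in tool units"""
    p=np.array(p,float);out=[]
    for x,y,z,yd in wps:
        t=np.array([x,y,z]);dy=np.radians(yd)-yaw
        n=int(np.ceil(max(np.abs(t-p).max()/.029,abs(dy)/np.radians(9.9),1)))
        d=(t-p)/n
        for i in range(n):
            while True:
                s=Rd(yaw+dy/n).T@d/.03
                if np.abs(s).max()<=1: break
                d=d*.999/np.abs(s).max() 
            # row: turn then shift assumed in frame before the row
            s=Rd(yaw).T@d/.03
            row=[0,0,-np.degrees(dy/n)/10,*s,w];out.append([round(float(v),2) for v in row]);p=p+d;yaw+=dy/n
    print(len(out),"end",p.round(4),round(np.degrees(yaw),2))
    for i in range(0,len(out),20): print(str(out[i:i+20]).replace(" ",""))
E
python3 - <<'E'
from h import *
plan([.2934,-.5794,.2303],np.radians(26.86),[(.34,-.45,.36,26.86),(.43,-.2,.38,20),(.45,0,.36,14),(.44,.2,.28,10),(.45,.27,.20,8)],85)
E
```

```text
31 end [0.45 0.27 0.2 ] 8.0
[[0.0,0.0,-0.0,0.67,-0.63,-0.86,85.0],[0.0,0.0,-0.0,0.67,-0.63,-0.86,85.0],[0.0,0.0,-0.0,0.67,-0.63,-0.86,85.0],[0.0,0.0,-0.0,0.67,-0.63,-0.86,85.0],[0.0,0.0,-0.0,0.67,-0.63,-0.86,85.0],[0.0,0.0,0.08,0.72,-0.68,-0.07,85.0],[0.0,0.0,0.08,0.71,-0.68,-0.07,85.0],[0.0,0.0,0.08,0.7,-0.69,-0.07,85.0],[0.0,0.0,0.08,0.69,-0.7,-0.07,85.0],[0.0,0.0,0.08,0.68,-0.71,-0.07,85.0],[0.0,0.0,0.08,0.67,-0.72,-0.07,85.0],[0.0,0.0,0.08,0.66,-0.73,-0.07,85.0],[0.0,0.0,0.08,0.65,-0.74,-0.07,85.0],[0.0,0.0,0.08,0.64,-0.75,-0.07,85.0],[0.0,0.0,0.09,0.42,-0.86,0.1,85.0],[0.0,0.0,0.09,0.4,-0.87,0.1,85.0],[0.0,0.0,0.09,0.39,-0.87,0.1,85.0],[0.0,0.0,0.09,0.38,-0.88,0.1,85.0],[0.0,0.0,0.09,0.36,-0.89,0.1,85.0],[0.0,0.0,0.09,0.35,-0.89,0.1,85.0]]
[[0.0,0.0,0.09,0.34,-0.9,0.1,85.0],[0.0,0.0,0.06,0.18,-0.94,0.38,85.0],[0.0,0.0,0.06,0.17,-0.94,0.38,85.0],[0.0,0.0,0.06,0.17,-0.94,0.38,85.0],[0.0,0.0,0.06,0.16,-0.94,0.38,85.0],[0.0,0.0,0.06,0.15,-0.94,0.38,85.0],[0.0,0.0,0.06,0.14,-0.94,0.38,85.0],[0.0,0.0,0.06,0.13,-0.94,0.38,85.0],[0.0,0.0,0.07,0.24,-0.75,0.89,85.0],[0.0,0.0,0.07,0.24,-0.75,0.89,85.0],[0.0,0.0,0.07,0.23,-0.75,0.89,85.0]]
```

>>> {"api": "jog_arm", "payload": {
  "motion": [
    [0,0,0,0.67,-0.63,-0.86,85],
    [0,0,0,0.67,-0.63,-0.86,85],
    [0,0,0,0.67,-0.63,-0.86,85],
    [0,0,0,0.67,-0.63,-0.86,85],
    [0,0,0,0.67,-0.63,-0.86,85],
    [0,0,0.08,0.72,-0.68,-0.07,85],
    [0,0,0.08,0.71,-0.68,-0.07,85],
    [0,0,0.08,0.7,-0.69,-0.07,85],
    [0,0,0.08,0.69,-0.7,-0.07,85],
    [0,0,0.08,0.68,-0.71,-0.07,85],
    [0,0,0.08,0.67,-0.72,-0.07,85],
    [0,0,0.08,0.66,-0.73,-0.07,85],
    [0,0,0.08,0.65,-0.74,-0.07,85],
    [0,0,0.08,0.64,-0.75,-0.07,85],
    [0,0,0.09,0.42,-0.86,0.1,85],
    [0,0,0.09,0.4,-0.87,0.1,85],
    [0,0,0.09,0.39,-0.87,0.1,85],
    [0,0,0.09,0.38,-0.88,0.1,85],
    [0,0,0.09,0.36,-0.89,0.1,85],
    [0,0,0.09,0.35,-0.89,0.1,85]
  ]
}}

```text
t: 2.65
ee_pos: [0.4502, -0.0282, 0.3609]
tcp_rot: [3.117, 0.389, -0.0]
force: [-0.1, -0.9, -0.2]
width: 0.0852
gripper_force: 0.0
```

>>> {"api": "jog_arm", "payload": {
  "motion": [
    [0,0,0.09,0.34,-0.9,0.1,85],
    [0,0,0.06,0.18,-0.94,0.38,85],
    [0,0,0.06,0.17,-0.94,0.38,85],
    [0,0,0.06,0.17,-0.94,0.38,85],
    [0,0,0.06,0.16,-0.94,0.38,85],
    [0,0,0.06,0.15,-0.94,0.38,85],
    [0,0,0.06,0.14,-0.94,0.38,85],
    [0,0,0.06,0.13,-0.94,0.38,85],
    [0,0,0.07,0.24,-0.75,0.89,85],
    [0,0,0.07,0.24,-0.75,0.89,85],
    [0,0,0.07,0.23,-0.75,0.89,85],
    [0,0,0,0,0,0,85],
    [0,0,0,0,0,0,85]
  ]
}}

```text
t: 4.28
ee_pos: [0.4578, 0.2689, 0.1988]
tcp_rot: [3.135, 0.193, 0.0]
force: [0.6, -0.2, -0.9]
width: 0.0849
gripper_force: 0.0
```

Run:
```python
from h import *
s=telemetry.read_state();print(s["t"],s["ee_pos"].round(4),s["tcp_rot"].round(4))
im,c=snap("wrist","w1");print(np.round(c["cam_to_world"],4).tolist())
cv2.imwrite("pics/w1b.png",cv2.resize(im,(800,600),interpolation=cv2.INTER_CUBIC))
```

```text
4.275 [0.4578 0.2689 0.1988] [3.1352e+00 1.9320e-01 3.0000e-04]
[[0.124, -0.9576, -0.26, 0.522], [-0.9923, -0.1194, -0.0336, 0.2774], [0.0011, 0.2621, -0.965, 0.3408], [0.0, 0.0, 0.0, 1.0]]
```

View pics/w1b.png

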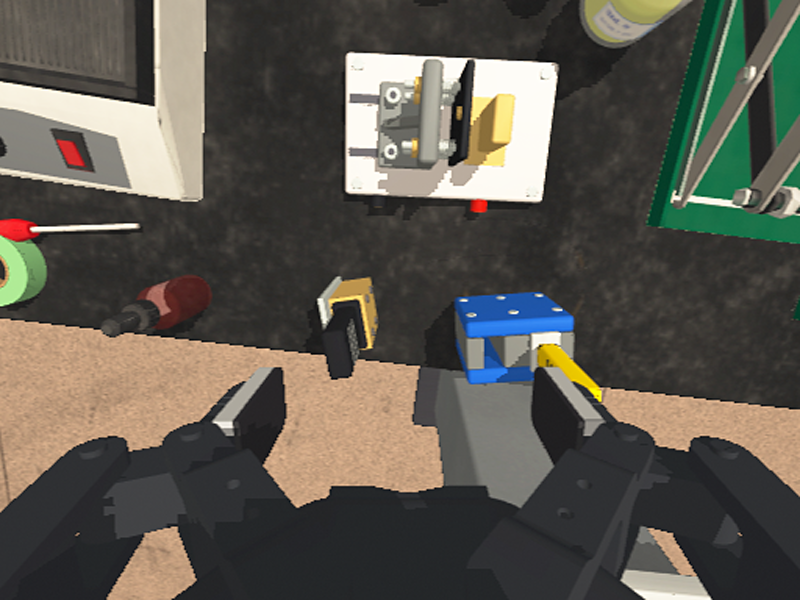

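The wrist view shows the cell at (450,130) with the brass spigot at (500,120) and graphite plate at (465,115). The electrode is at (350,320) with its plate on the left (+y) side, and the gauge handle is at (570,370). I'll zoom on the cell and electrode with masks.

Run:
```python
from h import *
im=cv2.imread("pics/w1.png");c=imaging.get_calibration("wrist")
hsv=cv2.cvtColor(im,cv2.COLOR_BGR2HSV)
H,S,V=[hsv[...,i].astype(int) for i in range(3)]
m=np.zeros(H.shape,bool);m[25:135,215:362]=((S<50)&(V>170))[25:135,215:362]
m,a,_=blob(m);r=rect(m);P=ray(c,cv2.boxPoints(r),.018);print("cell",a,P.round(4).tolist(),ray(c,r[0],.018).round(4))
e=P[np.argsort(P[:,0])];print([np.linalg.norm(P[i]-P[(i+1)%4]).round(4) for i in range(4)],[np.degrees(np.arctan2(*(P[(i+1)%4]-P[i])[1::-1])).round(2) for i in range(4)])
a=cv2.resize(im[30:115,265:345],None,fx=5,fy=5,interpolation=cv2.INTER_CUBIC);b=cv2.resize(im[165:250,195:255],None,fx=5,fy=5,interpolation=cv2.INTER_CUBIC)
cv2.imwrite("pics/w1c.png",np.hstack([a,b]))
```

```text
cell 7626 [[0.516, 0.3286, 0.018], [0.6104, 0.3313, 0.018], [0.6221, 0.1841, 0.018], [0.528, 0.1687, 0.018]] [[0.571  0.2536 0.018 ]]
[np.float64(0.0945), np.float64(0.1477), np.float64(0.0953), np.float64(0.1603)] [np.float64(1.62), np.float64(-85.46), np.float64(-170.74), np.float64(94.3)]
```

View pics/w1c.png

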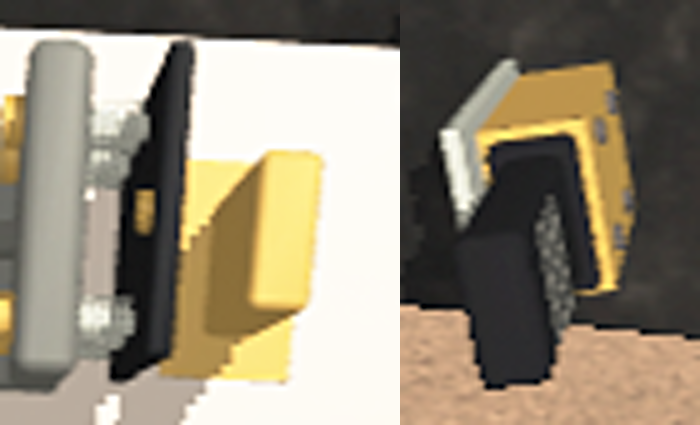

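The crops show the spigot's top face at about crop (250–323, 151–308), the graphite plate's top gap edge along (193,42)–(160,360), the electrode head's top at (460,237)–(553,385), and the sleeve's top right edge along (577,130)–(610,290).

Run:
```python
from h import *
c=imaging.get_calibration("wrist")
L=lambda p:np.array(p)/5.+[265-.4,30-.4]
Q=lambda p:np.array(p)/5.+[195-80-.4,165-.4]
def show(n,P):
    print(n,P.mean(0).round(4),[np.linalg.norm(P[i]-P[(i+1)%len(P)]).round(4) for i in range(len(P))],[np.degrees(np.arctan2(*(P[(i+1)%len(P)]-P[i])[1::-1])).round(1) for i in range(len(P))])
show("spigot",ray(c,L([(268,151),(323,153),(308,308),(250,306)]),.074))
g=ray(c,L([(193,42),(160,360)]),.095);show("graph",g);print(g.round(4).tolist())
show("head",ray(c,Q([(460,237),(530,232),(553,384),(485,388)]),.122))
show("sleeve R",ray(c,Q([(577,130),(612,290)]),.062))
show("plate top +x end",ray(c,Q([(443,130),(470,130)]),.077))
# predictions
def pred(o,yaw,pts): 
    Rm=R.from_euler('z',yaw,degrees=True).as_matrix();return proj(c,np.array(pts)@Rm.T+o)
sp=ray(c,L([(268,151),(323,153),(308,308),(250,306)]),.074).mean(0)
print((pred(ray(c,[0,0],0)[0]*0+[sp[0],sp[1],.018],4.5,[(.024,0,0),(-.02,0,0),(0,0.0,.0)])-[264.6,29.6])*5)
```

```text
spigot [0.5714 0.2257 0.074 ] [np.float64(0.0101), np.float64(0.0267), np.float64(0.011), np.float64(0.0267)] [np.float64(-84.8), np.float64(-175.2), np.float64(95.2), np.float64(3.0)]
graph [0.5691 0.2493 0.095 ] [np.float64(0.0501), np.float64(0.0501)] [np.float64(-177.2), np.float64(2.8)]
[[0.5941, 0.2505, 0.095], [0.5441, 0.2481, 0.095]]
head [0.4291 0.3055 0.122 ] [np.float64(0.0123), np.float64(0.029), np.float64(0.0123), np.float64(0.0288)] [np.float64(-78.7), np.float64(-167.0), np.float64(100.7), np.float64(13.0)]
sleeve R [0.4296 0.2959 0.062 ] [np.float64(0.0377), np.float64(0.0377)] [np.float64(-162.6), np.float64(17.4)]
plate top +x end [0.4486 0.3249 0.077 ] [np.float64(0.0056), np.float64(0.0056)] [np.float64(-82.9), np.float64(97.1)]
[[242.24765032 157.14555268]
 [223.96226135 365.73960539]
 [232.10103341 272.895015  ]]
```

```bash
sed -i 's/s=Rd(yaw).T@d\/.03/s=Rd(yaw+dy\/n).T@d\/.03/; s/# row:.*/# turn first, shift in the turned frame/' h.py
python3 - <<'E'
from h import *
c=imaging.get_calibration("wrist")
print("dropper bulb",ray(c,[(73.6,210)],.1).round(3),"foot",ray(c,[(120,185)],.02).round(3))
s=telemetry.read_state();yaw=2*np.arctan2(s["tcp_rot"][1],s["tcp_rot"][0])
plan(s["ee_pos"],yaw,[(.429,.3055,.18,13),(.429,.3055,.085,13)],45)
E
```

```text
dropper bulb [[0.42  0.445 0.1  ]] foot [[0.427 0.442 0.02 ]]
6 end [0.429  0.3055 0.085 ] 13.0
[[0.0,0.0,-0.3,-0.37,-0.69,0.32,45.0],[0.0,0.0,-0.3,-0.34,-0.71,0.32,45.0],[0.0,0.0,-0.0,0.0,0.0,0.79,45.0],[0.0,0.0,-0.0,0.0,0.0,0.79,45.0],[0.0,0.0,-0.0,0.0,0.0,0.79,45.0],[0.0,0.0,-0.0,0.0,0.0,0.79,45.0]]
```

>>> {"api": "jog_arm", "payload": {
  "motion": [
    [0,0,-0.3,-0.37,-0.69,0.32,45],
    [0,0,-0.3,-0.34,-0.71,0.32,45],
    [0,0,0,0,0,0,45],
    [0,0,0,0,0,0,45],
    [0,0,0,0,0,0.79,45],
    [0,0,0,0,0,0.79,45],
    [0,0,0,0,0,0.79,45],
    [0,0,0,0,0,0.79,45],
    [0,0,0,0,0,0,45],
    [0,0,0,0,0,0,45],
    [0,0,0,0,0,0,0],
    [0,0,0,0,0,0,0],
    [0,0,0,0,0,0,0],
    [0,0,0,0,0,0,0],
    [0,0,0,0,0,0,0],
    [0,0,0,0,0,0,0]
  ]
}}

```text
t: 6.32
ee_pos: [0.4308, 0.308, 0.0853]
tcp_rot: [3.121, 0.357, 0.002]
force: [-0.2, -1.5, 5.6]
width: 0.0136
gripper_force: 58.8
```

Run:
```python
from h import *
s=telemetry.read_state();yaw=2*np.arctan2(s["tcp_rot"][1],s["tcp_rot"][0])
plan(s["ee_pos"],yaw,[(.431,.308,.19,13),(.495,.226,.19,4.5)],0)
```

```text
7 end [0.4935 0.2279 0.19  ] 4.5
[[0.0,0.0,0.0,0.0,-0.0,-0.87,0.0],[0.0,0.0,0.0,0.0,-0.0,-0.87,0.0],[0.0,0.0,0.0,0.0,-0.0,-0.87,0.0],[0.0,0.0,0.0,0.0,-0.0,-0.87,0.0],[0.0,0.0,0.28,0.53,1.0,0.0,0.0],[0.0,0.0,0.28,0.58,0.97,0.0,0.0],[0.0,0.0,0.28,0.62,0.94,0.0,0.0]]
```

>>> {"api": "jog_arm", "payload": {
  "motion": [
    [0,0,0,0,0,-0.5,0],
    [0,0,0,0,0,-0.9,0],
    [0,0,0,0,0,-0.9,0],
    [0,0,0,0,0,-0.9,0],
    [0,0,0,0,0,-0.3,0],
    [0,0,0.28,0.53,0.8,0,0],
    [0,0,0.28,0.58,0.75,0,0],
    [0,0,0.28,0.62,0.7,0,0],
    [0,0,0,0,0.66,0,0],
    [0,0,0,0,0,0,0],
    [0,0,0,0,0,0,0],
    [0,0,0,0,0,0,0]
  ]
}}

```text
t: 7.82
ee_pos: [0.4947, 0.2319, 0.1893]
tcp_rot: [-3.138, -0.13, 0.0]
force: [0.3, 0.6, -2.3]
width: 0.0132
gripper_force: 58.8
```

Run:
```python
from h import *
s=telemetry.read_state();print(s["t"],s["ee_pos"].round(4),s["tcp_rot"].round(4),s["force"].round(1),np.degrees(2*np.arctan2(s["tcp_rot"][1],s["tcp_rot"][0])))
im,c=snap("wrist","w2");print(np.round(c["cam_to_world"],4).tolist())
cv2.imwrite("pics/w2b.png",cv2.resize(im[60:360,60:460],(800,600),interpolation=cv2.INTER_CUBIC))
```

```text
7.825 [0.4947 0.2319 0.1893] [-3.1384e+00 -1.3000e-01  2.0000e-04] [ 0.3  0.6 -2.3] -355.255882376168
[[0.0839, -0.9616, -0.2615, 0.5592], [-0.9965, -0.0809, -0.0222, 0.2376], [0.0002, 0.2624, -0.965, 0.3313], [0.0, 0.0, 0.0, 1.0]]
```

View pics/w2b.png

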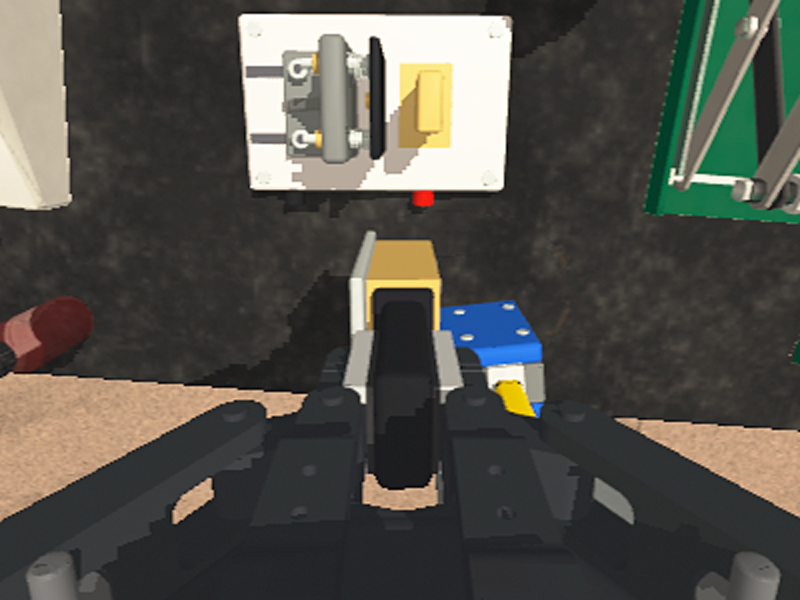

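The picture (2×, offset 60,60) shows the held electrode with its sleeve's +x face bottom corner at (433,240) and top corner at (440,280). The plate's end is at (351,277)/(367,232). The spigot's top is at (417–443, 70–132), and the graphite's gap edge runs (384,38)–(381,158).

Run:
```python
from h import *
c=imaging.get_calibration("wrist");s=telemetry.read_state();T=s["ee_pos"]
im=cv2.imread("pics/w2.png")
L=lambda p:np.array(p)/2.+60-.25
hsv=cv2.cvtColor(im,cv2.COLOR_BGR2HSV);H,S,V=[hsv[...,i].astype(int) for i in range(3)]
m=np.zeros(H.shape,bool);m[60:165,170:325]=((S<50)&(V>170))[60:165,170:325]
m,a,_=blob(m);hl=cv2.convexHull(cv2.findContours(m,0,1)[0][0]);r=rect(m)
q=cv2.approxPolyDP(hl,6,True)[:,0];print("hull",q.tolist())
P=ray(c,q,.018);print("cell",P.round(4).tolist(),P.mean(0).round(4),[np.degrees(np.arctan2(*(P[(i+1)%len(P)]-P[i])[1::-1])).round(2) for i in range(len(P))])
sp=ray(c,L([(419,69),(444,69),(440,133),(416,132)]),.074);print("spigot",sp.round(4).tolist(),sp.mean(0).round(4))
print("graph",ray(c,L([(384,38),(381,158)]),.095).round(4).tolist())
yaw=np.radians(4.74);X=np.array([np.cos(yaw),np.sin(yaw),0]);Y=np.array([-np.sin(yaw),np.cos(yaw),0])
b=T[2]-.0853
for n,uv,l in [("slv bot",(433,240),(.02,-.012,0)),("slv top",(440,280),(.02,-.012,.062)),("pl bot",(365,232),(.025,.016,.002)),("pl top",(351,277),(.025,.016,.077))]:
    p=ray(c,L([uv]),b+l[2])[0];o=p-l[0]*X-l[1]*Y;print(n,p.round(4),"origin",o.round(4),"rel TCP along X,Y",((o-T)@X).round(4),((o-T)@Y).round(4))
cr=np.hstack([cv2.resize(im[70:140,235:290],None,fx=7,fy=7,interpolation=cv2.INTER_CUBIC),cv2.resize(im[170:240,230:285],None,fx=7,fy=7,interpolation=cv2.INTER_CUBIC)])
cv2.imwrite("pics/w2c.png",cr)
```

```text
hull [[314, 69], [310, 154], [185, 153], [181, 67]]
cell [[0.6199, 0.1849, 0.018], [0.5284, 0.1771, 0.018], [0.5172, 0.3236, 0.018], [0.6097, 0.3288, 0.018]] [0.5688 0.2536 0.018 ] [np.float64(-175.12), np.float64(94.36), np.float64(3.19), np.float64(-85.97)]
spigot [[0.5846, 0.2322, 0.074], [0.5856, 0.2208, 0.074], [0.5573, 0.2197, 0.074], [0.5568, 0.231, 0.074]] [0.5711 0.2259 0.074 ]
graph [[0.5933, 0.2481, 0.095], [0.5448, 0.2458, 0.095]]
slv bot [0.5121 0.2202 0.104 ] origin [0.4912 0.2305 0.104 ] rel TCP along X,Y -0.0035 -0.0011
slv top [0.512  0.2214 0.166 ] origin [0.491  0.2317 0.166 ] rel TCP along X,Y -0.0036 0.0001
pl bot [0.5136 0.25   0.106 ] origin [0.49  0.232 0.106] rel TCP along X,Y -0.0046 0.0005
pl top [0.515  0.2491 0.181 ] origin [0.4914 0.2311 0.181 ] rel TCP along X,Y -0.0033 -0.0005
```

View pics/w2c.png

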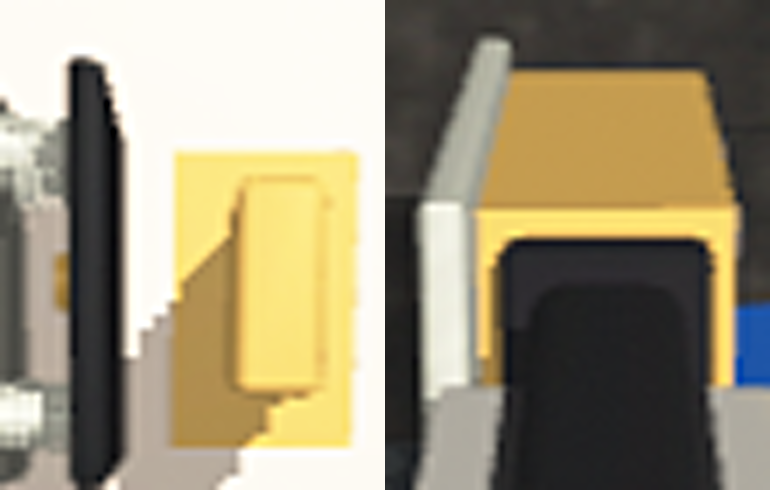

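Run:
```python
from h import *
c=imaging.get_calibration("wrist")
print("pad",ray(c,np.array([(175,152),(357,152),(352,447),(172,445)])/7+[234.6,69.6],.018).mean(0).round(4))
print("spig",ray(c,np.array([(240,177),(327,180),(320,390),(236,388)])/7+[234.6,69.6],.074).mean(0).round(4))
s=telemetry.read_state()
plan(s["ee_pos"],np.radians(4.74),[(.5746,.2262,.1893,4.4),(.5746,.2262,.166,4.4)],0)
```

```text
pad [0.5709 0.2257 0.018 ]
spig [0.5711 0.2258 0.074 ]
4 end [0.5746 0.2262 0.166 ] 4.4
[[0.0,0.0,0.01,0.88,0.13,0.0,0.0],[0.0,0.0,0.01,0.88,0.13,0.0,0.0],[0.0,0.0,0.01,0.88,0.13,0.0,0.0],[0.0,0.0,0.0,0.0,0.0,0.78,0.0]]
```

Pad and spigot top agree to within 0.2 mm.

>>> {"api": "jog_arm", "payload": {
  "motion": [
    [0,0,0.01,0.88,0.13,0,0],
    [0,0,0.01,0.88,0.13,0,0],
    [0,0,0.01,0.88,0.13,0,0],
    [0,0,0,0,0,0.4,0],
    [0,0,0,0,0,0.38,0],
    [0,0,0,0,0,0,0],
    [0,0,0,0,0,0,0]
  ]
}}

```text
t: 8.75
ee_pos: [0.5745, 0.2257, 0.1661]
tcp_rot: [3.139, 0.121, 0.0]
force: [0.3, 0.6, -2.8]
width: 0.0137
gripper_force: 59.0
```

>>> {"api": "jog_arm", "payload": {
  "motion": [
    [0,0,0,0,-0.02,0.15,0],
    [0,0,0,0,0,0.15,0],
    [0,0,0,0,0,0.15,0],
    [0,0,0,0,0,0.1,0],
    [0,0,0,0,0,0,0]
  ]
}}

```text
t: 9.38
ee_pos: [0.5747, 0.2259, 0.149]
tcp_rot: [3.139, 0.12, -0.001]
force: [-0.4, 0.0, -2.2]
width: 0.0131
gripper_force: 59.0
```

>>> {"api": "jog_arm", "payload": {
  "motion": [
    [0,0,0,0,0,0.25,0],
    [0,0,0,0,0,0.25,0],
    [0,0,0,0,0,0.25,0],
    [0,0,0,0,0,0.25,0],
    [0,0,0,0,0,0.25,0],
    [0,0,0,0,0,0.1,0],
    [0,0,0,0,0,0,0]
  ]
}}

```text
t: 10.25
ee_pos: [0.5748, 0.226, 0.1086]
tcp_rot: [3.139, 0.12, -0.001]
force: [-0.2, -0.2, -2.1]
width: 0.0135
gripper_force: 59.1
```

>>> {"api": "jog_arm", "payload": {
  "motion": [
    [0,0,0,0,0,0.08,0],
    [0,0,0,0,0,0.08,0],
    [0,0,0,0,0,0.06,0],
    [0,0,0,0,0,0,0],
    [0,0,0,0,0,0,0]
  ]
}}

```text
t: 10.88
ee_pos: [0.5751, 0.2261, 0.1033]
tcp_rot: [3.139, 0.119, 0.001]
force: [-2.8, -2.0, 5.3]
width: 0.0134
gripper_force: 60.1
```

>>> {"api": "jog_arm", "payload": {
  "motion": [
    [0,0,0,0,0,0.03,45],
    [0,0,0,0,0,0,45],
    [0,0,0,0,0,0,45],
    [0,0,0,0,0,0,45],
    [0,0,0,0,0,0,45],
    [0,0,0,0,0,-0.5,45],
    [0,0,0,0,0,-0.9,45],
    [0,0,0,0,0,-0.9,45],
    [0,0,0,0,0,-0.9,45],
    [0,0,0,0,0,-0.3,45]
  ]
}}

```text
t: 12.12
ee_pos: [0.5758, 0.2269, 0.2092]
tcp_rot: [-3.138, -0.12, -0.006]
force: [-0.9, -0.9, 0.4]
width: 0.0448
gripper_force: 0.0
```

Run:
```python
from h import *
s=telemetry.read_state();print(s["t"],s["ee_pos"].round(4))
plan(s["ee_pos"],2*np.arctan2(s["tcp_rot"][1],s["tcp_rot"][0]),[(.43,.175,.225,11)],70)
snap("scene","s3")
```

```text
12.125 [0.5758 0.2269 0.2092]
38 end [0.43  0.175 0.225] 11.0
[[0.0,0.0,-0.96,-0.14,0.01,-0.01,70.0],[0.0,0.0,-0.96,-0.14,-0.01,-0.01,70.0],[0.0,0.0,-0.96,-0.13,-0.03,-0.01,70.0],[0.0,0.0,-0.96,-0.12,-0.05,-0.01,70.0],[0.0,0.0,-0.96,-0.11,-0.07,-0.01,70.0],[0.0,0.0,-0.96,-0.1,-0.09,-0.01,70.0],[0.0,0.0,-0.96,-0.08,-0.11,-0.01,70.0],[0.0,0.0,-0.96,-0.06,-0.12,-0.01,70.0],[0.0,0.0,-0.96,-0.04,-0.13,-0.01,70.0],[0.0,0.0,-0.96,-0.02,-0.13,-0.01,70.0],[0.0,0.0,-0.96,0.0,-0.14,-0.01,70.0],[0.0,0.0,-0.96,0.02,-0.13,-0.01,70.0],[0.0,0.0,-0.96,0.05,-0.13,-0.01,70.0],[0.0,0.0,-0.96,0.07,-0.12,-0.01,70.0],[0.0,0.0,-0.96,0.09,-0.1,-0.01,70.0],[0.0,0.0,-0.96,0.1,-0.09,-0.01,70.0],[0.0,0.0,-0.96,0.12,-0.07,-0.01,70.0],[0.0,0.0,-0.96,0.13,-0.05,-0.01,70.0],[0.0,0.0,-0.96,0.13,-0.03,-0.01,70.0],[0.0,0.0,-0.96,0.14,-0.01,-0.01,70.0]]
[[0.0,0.0,-0.96,0.13,0.02,-0.01,70.0],[0.0,0.0,-0.96,0.13,0.04,-0.01,70.0],[0.0,0.0,-0.96,0.12,0.06,-0.01,70.0],[0.0,0.0,-0.96,0.11,0.08,-0.01,70.0],[0.0,0.0,-0.96,0.09,0.1,-0.01,70.0],[0.0,0.0,-0.96,0.08,0.11,-0.01,70.0],[0.0,0.0,-0.96,0.06,0.12,-0.01,70.0],[0.0,0.0,-0.96,0.04,0.13,-0.01,70.0],[0.0,0.0,-0.96,0.01,0.14,-0.01,70.0],[0.0,0.0,-0.96,-0.01,0.14,-0.01,70.0],[0.0,0.0,-0.96,-0.03,0.13,-0.01,70.0],[0.0,0.0,-0.96,-0.05,0.12,-0.01,70.0],[0.0,0.0,-0.96,-0.07,0.11,-0.01,70.0],[0.0,0.0,-0.96,-0.09,0.1,-0.01,70.0],[0.0,0.0,-0.96,-0.11,0.08,-0.01,70.0],[0.0,0.0,-0.96,-0.12,0.06,-0.01,70.0],[0.0,0.0,-0.96,-0.13,0.04,-0.01,70.0],[0.0,0.0,-0.96,-0.13,0.02,-0.01,70.0]]
```

>>> {"api": "jog_arm", "payload": {
  "motion": [
    [0,0,-0.11,-0.84,0.17,-0.09,70],
    [0,0,-0.11,-0.84,0.17,-0.09,70],
    [0,0,-0.11,-0.84,0.17,-0.09,70],
    [0,0,-0.11,-0.84,0.17,-0.09,70],
    [0,0,-0.11,-0.84,0.17,-0.09,70],
    [0,0,-0.11,-0.84,0.17,-0.09,70],
    [0,0,0,0,0,0,70],
    [0,0,0,0,0,0,70]
  ]
}}

```text
t: 13.18
ee_pos: [0.4292, 0.1769, 0.2224]
tcp_rot: [3.127, 0.299, 0.001]
force: [0.2, 0.4, -0.1]
width: 0.0703
gripper_force: 0.0
```

```bash
sed -i 's/dy=np.radians(yd)-yaw/dy=(np.radians(yd)-yaw+np.pi)%(2*np.pi)-np.pi/' h.py
python3 - <<'E'
from h import *
s=telemetry.read_state();print(s["t"],s["ee_pos"].round(4),np.degrees(2*np.arctan2(s["tcp_rot"][1],s["tcp_rot"][0])))
im,c=snap("wrist","w3")
a=cv2.resize(im[0:384,100:420],(500,600),interpolation=cv2.INTER_CUBIC)
sc=cv2.imread("pics/s3.png");b=cv2.resize(sc[200:270,170:204+0],(291,600),interpolation=cv2.INTER_CUBIC)
b=cv2.resize(sc[185:275,165:255],(300,300),interpolation=cv2.INTER_CUBIC);b=np.vstack([b,np.zeros((300,300,3),np.uint8)])
cv2.imwrite("pics/w3b.png",np.hstack([a,b]))
E
```

```text
13.175 [0.4292 0.1769 0.2224] 10.929666044272565
```

View pics/w3b.png

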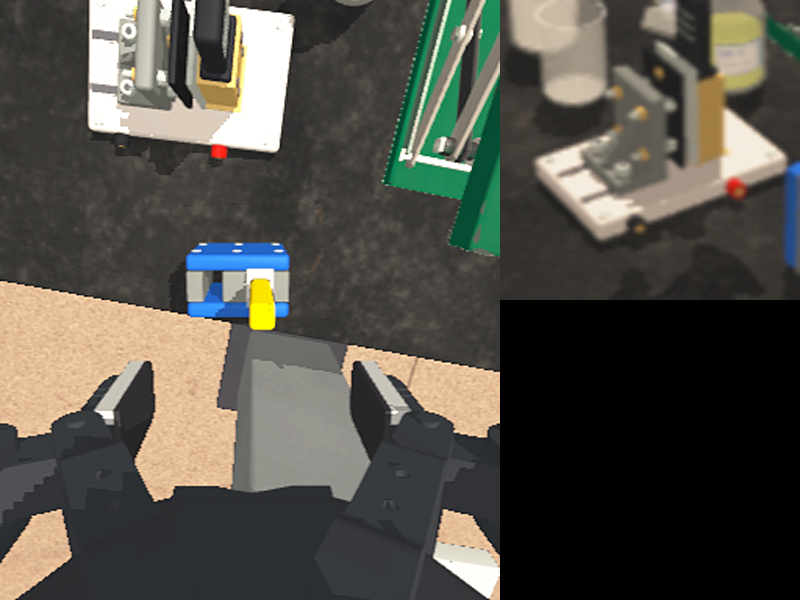

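Electrode sits seated, plate tops level. The gauge handle's top is at about (262,317) in the picture, and the stand is square to the tool.

Run:
```python
from h import *
im=cv2.imread("pics/w3.png");c=imaging.get_calibration("wrist");s=telemetry.read_state()
hsv=cv2.cvtColor(im,cv2.COLOR_BGR2HSV);H,S,V=[hsv[...,i].astype(int) for i in range(3)]
y=(H>20)&(H<34)&(S>150);y[:, :230]=0;y[:,300:]=0
ys,xs=np.nonzero(y);print(xs.min(),xs.max(),ys.min(),ys.max())
for v in range(ys.min(),ys.max()+1):
    k=xs[ys==v];print(v,k.min(),k.max(),int(np.median(V[v,k])),end=" | ")
b=(H>100)&(H<125)&(S>120);b[:, :200]=0;b[:,300:]=0
m,a,_=blob(b);r=rect(m);P=ray(c,cv2.boxPoints(r),.074);print("\nstand board far",P.round(4).tolist(),[np.degrees(np.arctan2(*(P[(i+1)%4]-P[i])[1::-1])).round(1) for i in range(4)])
```

```text
259 276 179 210
179 261 271 251 | 180 261 271 251 | 181 261 271 250 | 182 260 271 250 | 183 260 272 250 | 184 260 272 250 | 185 260 273 250 | 186 260 273 250 | 187 260 273 250 | 188 260 273 250 | 189 260 274 250 | 190 260 274 250 | 191 260 274 250 | 192 260 274 250 | 193 260 275 251 | 194 260 274 255 | 195 260 274 255 | 196 260 274 255 | 197 260 274 255 | 198 260 275 255 | 199 260 275 255 | 200 260 275 255 | 201 260 275 255 | 202 260 275 255 | 203 259 275 255 | 204 259 276 255 | 205 259 276 255 | 206 259 275 255 | 207 259 275 255 | 208 260 275 255 | 209 260 275 255 | 210 261 274 255 | 
stand board far [[0.4504, 0.2285, 0.074], [0.4642, 0.1578, 0.074], [0.4458, 0.1537, 0.074], [0.4318, 0.2256, 0.074]] [np.float64(-79.0), np.float64(-167.6), np.float64(101.0), np.float64(8.6)]
```

Run:
```python
from h import *
c=imaging.get_calibration("wrist");s=telemetry.read_state()
q=ray(c,[(259.3,193.5),(275.7,193.5),(275.5,210.5),(259.3,210.5)],.149);g=q.mean(0);print(q.round(4).tolist(),g.round(4))
plan(s["ee_pos"],2*np.arctan2(s["tcp_rot"][1],s["tcp_rot"][0]),[(g[0],g[1],.2,11),(g[0],g[1],.109,11)],45)
```

```text
[[0.4359, 0.1804, 0.149], [0.4386, 0.1668, 0.149], [0.4238, 0.1639, 0.149], [0.4211, 0.1775, 0.149]] [0.4299 0.1722 0.149 ]
5 end [0.4299 0.1722 0.109 ] -349.0
[[0.0,0.0,-0.0,-0.01,0.17,0.75,45.0],[0.0,0.0,-0.0,0.0,0.0,0.76,45.0],[0.0,0.0,-0.0,0.0,0.0,0.76,45.0],[0.0,0.0,-0.0,0.0,0.0,0.76,45.0],[0.0,0.0,-0.0,0.0,0.0,0.76,45.0]]
```

>>> {"api": "jog_arm", "payload": {
  "motion": [
    [0,0,0,-0.01,0.17,0.75,45],
    [0,0,0,0,0,0,45],
    [0,0,0,0,0,0,45],
    [0,0,0,0,0,0.76,45],
    [0,0,0,0,0,0.76,45],
    [0,0,0,0,0,0.76,45],
    [0,0,0,0,0,0.76,45],
    [0,0,0,0,0,0,45],
    [0,0,0,0,0,0,0],
    [0,0,0,0,0,0,0],
    [0,0,0,0,0,0,0],
    [0,0,0,0,0,0,0],
    [0,0,0,0,0,0,0],
    [0,0,0,0,0,0,0]
  ]
}}

```text
t: 14.98
ee_pos: [0.4304, 0.1724, 0.1101]
tcp_rot: [-3.127, -0.3, -0.003]
force: [-1.2, 0.1, 6.3]
width: 0.0133
gripper_force: 58.7
```

>>> {"api": "jog_arm", "payload": {
  "motion": [
    [0,0,0,0,0,-0.4,0],
    [0,0,0,0,0,-0.8,0],
    [0,0,0,0,0,-0.8,0],
    [0,0,0,0,0,-0.8,0],
    [0,0,0,0,0,-0.8,0],
    [0,0,0,0,0,0,0]
  ]
}}

```text
t: 15.72
ee_pos: [0.4304, 0.1723, 0.2187]
tcp_rot: [3.127, 0.3, 0.006]
force: [0.3, -0.3, -0.8]
width: 0.0134
gripper_force: 58.7
```

Run:
```python
from h import *
s=telemetry.read_state();print(s["t"],s["ee_pos"].round(4),s["force"].round(1))
plan(s["ee_pos"],2*np.arctan2(s["tcp_rot"][1],s["tcp_rot"][0])%(2*np.pi),[(.495,.24,.2,4.4)],0)
```

```text
15.725 [0.4304 0.1723 0.2187] [ 0.3 -0.3 -0.8]
3 end [0.495 0.24  0.2  ] 4.4
[[0.0,0.0,0.22,0.82,-0.63,0.21,0.0],[0.0,0.0,0.22,0.8,-0.67,0.21,0.0],[0.0,0.0,0.22,0.77,-0.7,0.21,0.0]]
```

>>> {"api": "jog_arm", "payload": {
  "motion": [
    [0,0,0.22,0.82,-0.63,0.21,0],
    [0,0,0.22,0.8,-0.67,0.21,0],
    [0,0,0.22,0.77,-0.7,0.21,0],
    [0,0,0,0,0,0,0],
    [0,0,0,0,0,0,0],
    [0,0,0,0,0,0,0]
  ]
}}

```text
t: 16.48
ee_pos: [0.4908, 0.2413, 0.198]
tcp_rot: [3.138, 0.119, 0.0]
force: [0.6, -0.2, -0.6]
width: 0.013
gripper_force: 58.8
```

Run:
```python
from h import *
s=telemetry.read_state();print(s["t"],s["ee_pos"].round(4),s["tcp_rot"].round(4),np.degrees(2*np.arctan2(s["tcp_rot"][1],s["tcp_rot"][0])))
im,c=snap("wrist","w4")
p=[(.595,.246,.095),(.545,.243,.095)];print(proj(c,p).round(1).tolist())
T=s["ee_pos"];print(proj(c,[T-[0,0,.106]]).round(1).tolist())
a=cv2.resize(im[60:180,225:305],None,fx=5,fy=5,interpolation=cv2.INTER_CUBIC)
b=cv2.resize(im[150:270,225:305],None,fx=5,fy=5,interpolation=cv2.INTER_CUBIC)
cv2.imwrite("pics/w4b.png",np.hstack([a,b]))
```

```text
16.475 [0.4908 0.2413 0.198 ] [3.1379e+00 1.1860e-01 4.0000e-04] 4.330131504813581
[[265.0, 74.6], [263.8, 134.7]]
[[261.1, 192.0]]
```

View pics/w4b.png

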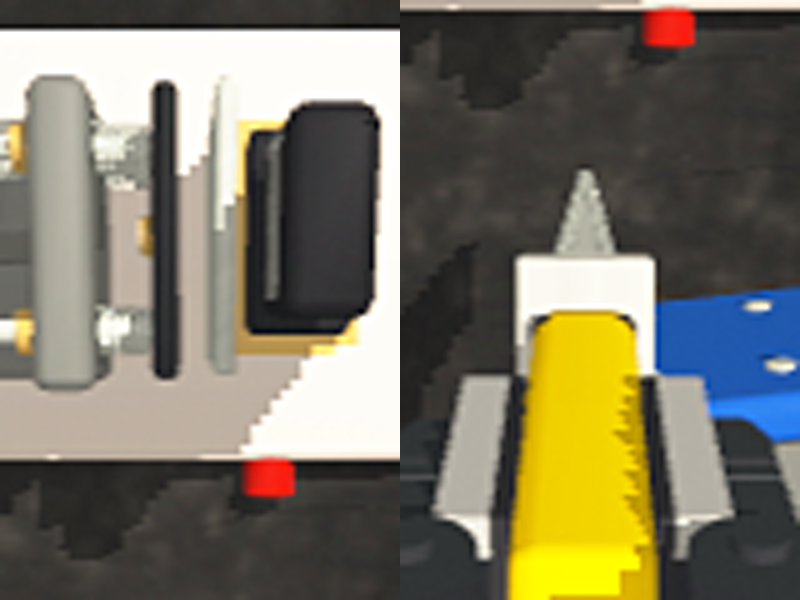

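The image shows the graphite's gap edge at crop columns 178–180, the steel plate's at 211–208, and the upright blade's tip at (585,170) in the right crop.

Run:
```python
from h import *
c=imaging.get_calibration("wrist");s=telemetry.read_state();T=s["ee_pos"]
im=cv2.imread("pics/w4.png");g=cv2.cvtColor(im,cv2.COLOR_BGR2GRAY)
for v in (80,95,110,125): print(v,g[v,250:275].tolist())
L=lambda p:np.array(p)/5.+[224.6,59.6]
gr=ray(c,L([(177,82),(180,375)]),.095);st=ray(c,L([(212,82),(208,370)]),.095)
tip=ray(c,L([(185,170+450)]),T[2]-.106)[0]
mid=(gr.mean(0)+st.mean(0))/2
yaw=np.radians(4.33);X=np.array([np.cos(yaw),np.sin(yaw),0]);Y=np.array([-np.sin(yaw),np.cos(yaw),0])
print("graph",gr.round(4).tolist(),"steel",st.round(4).tolist(),"gap",(gr.mean(0)-st.mean(0))@Y,"mid",mid.round(4),"tip edge",tip.round(4))
tc=tip-.01*X;d=mid-tc;print("tip-TCP X,Y",(tc-T)@X,(tc-T)@Y,"move along X,Y",d@X,d@Y)
```

```text
80 [253, 253, 253, 255, 251, 130, 32, 50, 61, 47, 168, 252, 255, 253, 253, 253, 252, 221, 187, 240, 250, 248, 248, 253, 253]
95 [124, 127, 142, 149, 128, 69, 37, 51, 60, 48, 97, 164, 184, 180, 183, 178, 151, 133, 196, 242, 249, 245, 235, 213, 64]
110 [182, 183, 171, 141, 114, 78, 36, 49, 55, 42, 98, 165, 185, 182, 183, 179, 152, 128, 145, 159, 158, 148, 150, 128, 42]
125 [255, 165, 174, 163, 154, 101, 35, 47, 49, 40, 69, 146, 185, 181, 182, 177, 151, 129, 147, 156, 151, 147, 149, 131, 67]
graph [[0.5938, 0.2501, 0.095], [0.5451, 0.2459, 0.095]] steel [[0.5943, 0.2442, 0.095], [0.5463, 0.2409, 0.095]] gap 0.005519541156941577 mid [0.5699 0.2453 0.095 ] tip edge [0.4993 0.2415 0.0922]
tip-TCP X,Y -0.0016911007763624004 -0.0004675822519565277 move along X,Y 0.08066671795976656 -0.0015040139026541296
```

>>> {"api": "jog_arm", "payload": {
  "motion": [
    [0,0,0,0,0,-0.7,0],
    [0,0,0,0.9,0.05,0,0],
    [0,0,0,0.9,0,0,0],
    [0,0,0,0.89,0,0,0],
    [0,0,0,0,0,0,0],
    [0,0,0,0,0,0,0],
    [0,0,0,0,0,0,0]
  ]
}}

```text
t: 17.4
ee_pos: [0.5709, 0.2469, 0.2194]
tcp_rot: [3.138, 0.121, 0.001]
force: [-0.1, 0.0, 0.2]
width: 0.0136
gripper_force: 58.9
```

Run:
```python
from h import *
s=telemetry.read_state();T=s["ee_pos"];yaw=np.radians(4.33);X=np.array([np.cos(yaw),np.sin(yaw),0]);Y=np.array([-np.sin(yaw),np.cos(yaw),0])
print(s["t"],T.round(4),s["force"].round(2),np.degrees(2*np.arctan2(s["tcp_rot"][1],s["tcp_rot"][0])))
d=np.array([.5699,.2453,0])-(T-.0017*X-.0005*Y);print("remaining X,Y",d@X,d@Y)
```

```text
17.4 [0.5709 0.2469 0.2194] [-0.1   0.05  0.19] 4.403605872429884
remaining X,Y 0.0006122113083886997 -0.001008945566731656
```

>>> {"api": "jog_arm", "payload": {
  "motion": [
    [0,0,0,0.02,0.03,0,0],
    [0,0,0,0,0,0.3,0],
    [0,0,0,0,0,0.3,0],
    [0,0,0,0,0,0.25,0],
    [0,0,0,0,0,0,0],
    [0,0,0,0,0,0,0]
  ]
}}

```text
t: 18.15
ee_pos: [0.5725, 0.2461, 0.1935]
tcp_rot: [-3.139, -0.12, -0.0]
force: [-0.1, -0.5, -0.6]
width: 0.0133
gripper_force: 58.9
```

```bash
cat > chk.py <<'E'
from h import *
s=telemetry.read_state();T=s["ee_pos"];yaw=np.radians(4.4);X=np.array([np.cos(yaw),np.sin(yaw),0]);Y=np.array([-np.sin(yaw),np.cos(yaw),0])
d=np.array([.5699,.2453,0])-(T-.0017*X-.0005*Y);F=s["force"]
print(round(s["t"],2),T.round(4),"remaining X,Y",(d@X).round(4),(d@Y).round(4),"tip depth",round(.095-(T[2]-.106),4),"F X,Y,z",(F@X).round(2),(F@Y).round(2),F[2].round(2),"tq",s["ft_torque"].round(3))
E
python3 chk.py
```

```text
18.15 [0.5725 0.2461 0.1935] remaining X,Y -0.0009 -0.0001 tip depth 0.0075 F X,Y,z -0.18 -0.52 -0.59 tq [ 0.038 -0.028 -0.06 ]
```

>>> {"api": "jog_arm", "payload": {
  "motion": [
    [0,0,0,0,0,0.15,0],
    [0,0,0,0,0,0.15,0],
    [0,0,0,0,0,0.15,0],
    [0,0,0,0,0,0,0],
    [0,0,0,0,0,0,0]
  ]
}}

```text
t: 18.77
ee_pos: [0.5724, 0.246, 0.18]
tcp_rot: [3.139, 0.12, 0.0]
force: [-0.8, -1.0, -1.0]
width: 0.0132
gripper_force: 58.9
```

```bash
python3 chk.py
```

```text
18.77 [0.5724 0.246  0.18  ] remaining X,Y -0.0009 0.0 tip depth 0.021 F X,Y,z -0.87 -0.92 -0.96 tq [-0.009 -0.011  0.023]
```

>>> {"api": "jog_arm", "payload": {
  "motion": [
    [0,0,0,0,0,0.1,0],
    [0,0,0,0,0,0.1,0],
    [0,0,0,0,0,0,0],
    [0,0,0,0,0,0,0]
  ]
}}

```text
t: 19.27
ee_pos: [0.5723, 0.2458, 0.1739]
tcp_rot: [3.139, 0.119, -0.0]
force: [-0.2, -0.4, -1.0]
width: 0.0131
gripper_force: 58.9
```

```bash
python3 chk.py
```

```text
19.27 [0.5723 0.2458 0.1739] remaining X,Y -0.0008 0.0002 tip depth 0.0271 F X,Y,z -0.22 -0.43 -1.04 tq [-0.146  0.037 -0.   ]
```

>>> {"api": "jog_arm", "payload": {
  "motion": [
    [0,0,0,0,0,0.1,0],
    [0,0,0,0,0,0,0],
    [0,0,0,0,0,0,0]
  ]
}}

```text
t: 19.65
ee_pos: [0.5724, 0.2457, 0.1708]
tcp_rot: [3.139, 0.119, -0.0]
force: [0.5, -0.6, -1.1]
width: 0.0132
gripper_force: 59.0
```

>>> {"api": "jog_arm", "payload": {
  "motion": [
    [0,0,0,0,0,0.1,0],
    [0,0,0,0,0,0,0],
    [0,0,0,0,0,0,0]
  ]
}}

```text
t: 20.02
ee_pos: [0.5724, 0.2456, 0.1677]
tcp_rot: [3.139, 0.119, -0.0]
force: [0.8, -1.6, -1.8]
width: 0.0133
gripper_force: 58.8
```

```bash
python3 chk.py
```

```text
20.02 [0.5724 0.2456 0.1677] remaining X,Y -0.0009 0.0004 tip depth 0.0333 F X,Y,z 0.71 -1.61 -1.77 tq [-0.483 -0.264  0.02 ]
```

>>> {"api": "jog_arm", "payload": {
  "motion": [
    [0,0,0,0,0.01,0.1,0],
    [0,0,0,0,0,0,0],
    [0,0,0,0,0,0,0]
  ]
}}

```text
t: 20.4
ee_pos: [0.5725, 0.2454, 0.1649]
tcp_rot: [3.139, 0.119, 0.0]
force: [0.8, -1.7, -0.9]
width: 0.013
gripper_force: 59.1
```

```bash
python3 chk.py
```

```text
20.4 [0.5725 0.2454 0.1649] remaining X,Y -0.0009 0.0006 tip depth 0.0361 F X,Y,z 0.65 -1.75 -0.93 tq [-0.603 -0.244 -0.011]
```

>>> {"api": "jog_arm", "payload": {
  "motion": [
    [0,0,0,0,0.02,0.05,0],
    [0,0,0,0,0,0.05,0],
    [0,0,0,0,0,0,0],
    [0,0,0,0,0,0,0]
  ]
}}

```text
t: 20.9
ee_pos: [0.5724, 0.2451, 0.1619]
tcp_rot: [-3.139, -0.12, 0.0]
force: [0.4, -2.3, 0.5]
width: 0.0135
gripper_force: 59.2
```

```bash
python3 chk.py
```

```text
20.9 [0.5724 0.2451 0.1619] remaining X,Y -0.0008 0.0008 tip depth 0.0391 F X,Y,z 0.26 -2.33 0.47 tq [-0.385 -0.095 -0.004]
```

>>> {"api": "jog_arm", "payload": {
  "motion": [
    [0,0,0,0,0.03,0,0],
    [0,0,0,0,0,0,0],
    [0,0,0,0,0,0,0]
  ]
}}

```text
t: 21.28
ee_pos: [0.5723, 0.2448, 0.1619]
tcp_rot: [-3.139, -0.12, 0.0]
force: [-0.2, 0.1, -0.5]
width: 0.0132
gripper_force: 59.0
```

```bash
python3 chk.py
```

```text
21.27 [0.5723 0.2448 0.1619] remaining X,Y -0.0006 0.0012 tip depth 0.0391 F X,Y,z -0.19 0.08 -0.52 tq [ 0.239 -0.084  0.008]
```

>>> {"api": "jog_arm", "payload": {
  "motion": [
    [0,0,0,0,0,0.07,0],
    [0,0,0,0,0,0,0],
    [0,0,0,0,0,0,0]
  ]
}}

```text
t: 21.65
ee_pos: [0.5724, 0.2447, 0.1599]
tcp_rot: [-3.139, -0.12, -0.0]
force: [-0.7, 3.2, -0.2]
width: 0.0133
gripper_force: 59.1
```

```bash
python3 chk.py
```

```text
21.65 [0.5724 0.2447 0.1599] remaining X,Y -0.0007 0.0012 tip depth 0.0411 F X,Y,z -0.44 3.21 -0.16 tq [ 0.532 -0.02  -0.02 ]
```

>>> {"api": "jog_arm", "payload": {
  "motion": [
    [0,0,0,0,-0.015,0.05,0],
    [0,0,0,0,0,0,0],
    [0,0,0,0,0,0,0]
  ]
}}

```text
t: 22.02
ee_pos: [0.5726, 0.2449, 0.1587]
tcp_rot: [-3.139, -0.12, -0.001]
force: [-0.9, 0.5, 3.2]
width: 0.0136
gripper_force: 59.5
```

```bash
python3 chk.py
python3 - <<'E'
from h import *
im,c=snap("wrist","w5");print(proj(c,[(.594,.2455,.095),(.57,.2453,.095)]))
a=cv2.resize(im[40:240,180:340],None,fx=3,fy=3,interpolation=cv2.INTER_CUBIC)
cv2.imwrite("pics/w5b.png",a)
E
```

```text
22.02 [0.5726 0.2449 0.1587] remaining X,Y -0.001 0.0011 tip depth 0.0423 F X,Y,z -0.86 0.59 3.25 tq [0.443 0.075 0.012]
[[262.62300913 179.35152036]
 [260.54768389 208.121711  ]]
```

View pics/w5b.png

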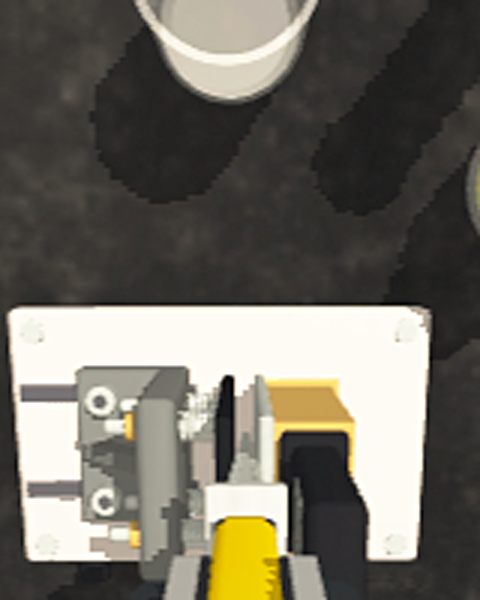

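The blade stands upright between the two plates at (247,465), with the electrode seated on the right. Drag has risen by about 4 N with the side forces balanced. I'll let it settle and check that it holds.

>>> {"api": "jog_arm", "payload": {
  "motion": [
    [0,0,0,0,0,0,0],
    [0,0,0,0,0,0,0],
    [0,0,0,0,0,0,0],
    [0,0,0,0,0,0,0],
    [0,0,0,0,0,0,0],
    [0,0,0,0,0,0,0],
    [0,0,0,0,0,0,0],
    [0,0,0,0,0,0,0]
  ]
}}

```text
t: 23.08
ee_pos: [0.5726, 0.2448, 0.1585]
tcp_rot: [-3.139, -0.12, -0.001]
force: [-0.1, 2.5, 5.2]
width: 0.0133
gripper_force: 59.8
```

```bash
python3 chk.py
```

```text
23.07 [0.5726 0.2448 0.1585] remaining X,Y -0.001 0.0012 tip depth 0.0425 F X,Y,z 0.14 2.45 5.18 tq [ 0.596  0.102 -0.002]
```

>>> {"api": "jog_arm", "payload": {
  "motion": [
    [0,0,0,0,-0.015,0,0],
    [0,0,0,0,0,0,0],
    [0,0,0,0,0,0,0],
    [0,0,0,0,0,0,0],
    [0,0,0,0,0,0,0],
    [0,0,0,0,0,0,0],
    [0,0,0,0,0,0,0],
    [0,0,0,0,0,0,0]
  ]
}}

```text
t: 24.08
ee_pos: [0.5725, 0.2449, 0.1583]
tcp_rot: [3.139, 0.119, 0.0]
force: [0.7, 0.8, 3.9]
width: 0.0132
gripper_force: 59.6
```

```bash
python3 chk.py
```

```text
24.07 [0.5725 0.2449 0.1583] remaining X,Y -0.0009 0.0011 tip depth 0.0427 F X,Y,z 0.8 0.75 3.94 tq [ 0.35  -0.183  0.033]
```

>>> {"api": "jog_arm", "payload": {
  "motion": [
    [0,0,0,0,0,0,0],
    [0,0,0,0,0,0,0],
    [0,0,0,0,0,0,0],
    [0,0,0,0,0,0,0],
    [0,0,0,0,0,0,0],
    [0,0,0,0,0,0,0],
    [0,0,0,0,0,0,0],
    [0,0,0,0,0,0,0]
  ]
}}

```text
t: 25.08
ee_pos: [0.5725, 0.2449, 0.1583]
tcp_rot: [3.139, 0.119, -0.0]
force: [0.9, 0.5, 3.0]
width: 0.0132
gripper_force: 59.5
```

```bash
python3 chk.py
```

```text
25.07 [0.5725 0.2449 0.1583] remaining X,Y -0.0008 0.001 tip depth 0.0427 F X,Y,z 0.98 0.46 3.02 tq [ 0.186 -0.276  0.036]
```

```bash
python3 -c "
from plant import job_done
print(job_done())"
```

```text
the job is handed in; nothing more can be done
None
```

Handed in at about 25 s: the electrode is seated on the spigot and released, and the gauge is still gripped with its tip about 43 mm below the plate tops, dragging at roughly 3–4 N with the side forces nearly balanced. The forces and positions suggest it presses both plates and has pushed the graphite back under 2 mm; I couldn't measure either directly, and no verdict came back.

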